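Lever up the gully grate on the balcony sill

ROBOT

A 6-joint arm with a two-finger parallel gripper is mounted at the origin on the work surface. World frame = base frame: x ahead of the robot, y to its left, z up, the work surface at z = 0. Lengths are in m, angles in rad, forces in N, time in s.
With the tool pointing down it reaches from about 0.275 to 0.825 m from the base axis. Payload 4.9 kg.
Tool frame: the origin (TCP) lies midway between the tips of the shut fingers; the grasp point (between the pads) lies 19 mm behind it (r.hold_point_z is the distance from the TCP to the grasp point, in m); z points along the fingers, x is the direction in which the jaws open and shut, and the axes are right-handed (so a half turn about z gives the same grasp; the last joint's range is limited). The gripper opens to 85 mm and grips with 20 to 120 N. Pads are 22 mm wide; open, the fingers measure 114 mm over their backs; the gripper's body (76 mm by 85 mm) begins 54 mm behind the grasp point. The pads swing forward as they close: fully open they stand 13 mm farther back than shut.
Start: joints at [-1.478, 0.326, -0.193, 1.052, 0, 1.437], TCP at [0.124, -0.536, 0.231] pointing down, gripper open.
Joint ranges: [-2.65, 2.65], [-0.97, 1.79], [-1.3, 1.35], [-1.93, 2.1], [-1.47, 1.37], [-3.14, 3.14]. Speed limits (rad/s): [2.57, 2.57, 3.14, 3.14, 3.14, 3.14].

INTERFACE

Orientations are given as [roll, pitch, yaw] about the fixed x, y, z axes, in that order (R = Rz(yaw) Ry(pitch) Rx(roll)).
In Python, from bench import r gives the robot as it stands.
- The arm moves only by the shell command python3 -m jog 'ROWS' [FORCE]. ROWS is JSON, a list that holds one entry, the list of rows, each a list of 7 numbers: the turn, a rotation vector about the tool's x, y, z in degrees, then the shift along the tool's x, y, z in cm, then the gripper command: -1 is shut, 1 is fully open, values between are in proportion. A call has exactly 10 rows; each row shifts and turns the commanded pose from where the row before left it, along the tool's axes as they then stand; what a row does not reach is not made up. A row lasts 1/10 s, in which the tool goes at most 50 mm and 8.59 degrees, less where a joint would pass 70% of its speed; a pose out of reach is approached as far as the arm can. A call is refused whole if a number of a shift passes 5 or a number of a turn 8.59, either way. A call with a gripper value outside its range is refused whole. The fingers move at their own pace and stop on an object; FORCE is the grip in N (left out, the last holds). Time passes only in rows, so rows that do not move let the fingers close, or fill a call up. It gives the time, the measured TCP pose, the force and the opening at its end, in the units of the state.
- r.read_state(): the state, without advancing time (a new reading comes with each control period).
- r.get_image(name): name is "side" or "top"; returns the picture (420x560x3 uint8, blue, green, red); there is no depth.
- r.camera_model(name): a dict with "fx", "fy", "cx", "cy" (pixels), "cam_to_world" (4x4, takes a point from camera to world coordinates). Camera axes: x right, y down, z forward; pixel columns grow to the right and rows downward; lengths in m; the calibration is good to about 2 mm. A picture is of the moment at which its call begins. camera_model takes no time and is no camera call.
- r.sign_off(): hands the job in, once; it reports no verdict.
The state is a dict: "time": time; "joint_positions": joint angles; "qd": joint speeds; "effort": joint torques, N m; "position": TCP position; "tool_rot": TCP orientation; "force": force on the tool from outside, world axes, zero at the start; "wrist_torque": the same for the moment, N m; "grip_width": finger opening in m.
Only numpy, scipy, OpenCV 4.12 (cv2) and the standard library are available. Lean on these libraries where they do the work, as an engineer would, in place of code of your own. Each camera call takes 0.05 s, during which the arm holds its last target. There are 200 camera calls.

TASK

Slide the bolt of the rain gully fully back off its iron grate, then press the long end of the lifter steadily down until the grate's free edge stands at least 40 mm above its closed height, and finish while holding it there, so that I can reach in under it. Only push and press with the fingers: keep the lifter's foot where it stands on the tiles, do not fling the grate up or raise it by hand, and leave the pots, jar, fork and marker where they are.

Things in the scene. Friction and masses are not known exactly. Their poses are not given: they have to be found in the camera images.
- gully: Rain gully on the sill: a dark steel frame, 320 x 190 mm, 22 mm high, fixed. Origin: centre of its underside, on the tiles. x runs along the hinge, y from the free edge to the hinge, z up. A notch in its -y wall lets the lifter's toe in under the grate. The bolt's bracket (44 mm wide in x, straps up to 57 mm above the tiles) stands at x = +100, y = -88 to -166 mm.
- grate: Cast-iron grate, 304 x 173 x 16 mm, 3.6 to 5 kg, lying on the frame (top 38 mm above the tiles). Origin: middle of its hinge line, at gully (0, +88, 22) mm; axes as the gully's when shut. It opens about its x axis, its free edge (own y = -173 mm) rising; 40 mm of rise is a tilt of 0.23 rad, about 48 mm the most the lifter gives. It falls shut when not held.
- grate_edge (a point): Middle of the grate's free edge, on its top face (38 mm above the tiles when shut).
- bolt (a joint): Travel of the steel slide bolt, m: 0 = shot, its 12 mm rod lying over the grate's margin and blocking it; 0.032 = fully back (end stop). It slides in the gully's -y direction, away from the grate, against 2 N of friction, stays where it is left, and clears the grate from about 0.022.
- bolt_knob (a point): Centre of the 18 mm ball on top of the bolt's upright 10 mm pin, 93 mm above the tiles; the pin rises from the rod (rod's axis 45 mm above the tiles). It moves with the bolt.
- lifter: Loose steel lever, 0.45 kg, set in place. Origin: on the tiles under its foot; x points to the toe (along gully +y), z up at the start. Its flat toe (34 mm wide, tip at x = +95 mm) lies about 45 mm under the grate. The handle, a box section 36 mm wide, 18 mm thick, rises from the foot at 0.5 rad towards -x, to x = -250 mm, 161 mm high. The grate's weight keeps it up.
- lifter_press (a point): Middle of the handle's flat top face, 28 mm from its end, 158 mm above the tiles at the start: where to press, with some 10 to 16 N at first, falling to 3 to 6 N. It swings down about the foot's axis: a turn of 0.41 rad opens the grate about 40 mm; at about 0.53 rad the handle's end lies on the tiles.
- lifter_foot (a point): Centre of the lifter's cross-foot, a bar of 24 mm diameter, 100 mm long along the lifter's y, on which it rocks; axis 12 mm above the tiles. The foot must stay on the tiles.
- pot: Bystander: terracotta pot, 120 mm wide, 108 mm high, loose: beside the handle or beyond its end. Origin: centre of its underside.
- jar: Bystander: open glass jar, 72 mm wide, 100 mm high, loose: beside the handle or beyond its end. Origin: centre of its underside. The pot and the jar may be in each other's place.
- fork: Bystander: steel hand fork with wooden handle, 270 mm long, lying behind the hinge, along its own x. Origin: on the tiles near its middle.
- marker: Bystander: wooden plant marker, 160 x 20 x 5 mm, lying on the tiles beside the handle. Origin: near its middle, on the tiles.
- small_pot: Bystander: small terracotta pot, 80 mm wide, 74 mm high, behind the hinge. Origin: centre of its underside.

How it is judged:
On the way, in this order (a step that is already met when the one before it is completed fails the run):
1. the bolt is slid fully back while the grate is still shut (value of joint bolt above 0.027 m and angle between grate's own z axis and vertical below 0.03 rad), for 0.2 s.
2. the lifter, pressed by the fingers, has raised the grate (angle between grate's own z axis and vertical above 0.205 rad and contact force between the fingers and lifter above 0.5 N and contact force between lifter and grate above 3 N), for 0.3 s.
At the end, for the whole second after the job is handed in: Bolt at least 25 of its 32 mm back; grate tilted over 0.205 rad (free edge 35 mm up), at rest, borne by the lifter (over 3 N) that the fingers press (over 0.5 N), no part of the robot on the grate; lifter foot on the tiles; bystanders within 30 mm of their starts (all of step 2 and value of joint bolt above 0.025 m and contact force between each of the arm, the fingers and grate below 0.5 N and height (world z) of lifter_foot below 0.022 m and angular speed of grate below 0.08 rad/s and linear speed of lifter below 0.03 m/s and distance of each of pot, jar, fork, marker, small_pot from where it was at the start of the episode below 0.03 m); the arm keeps its last pose, push and grip.
It fails at once if the lifter is lifted off the tiles (height (world z) of lifter_foot above 0.03 m).
It fails at once if the lifter is dragged from its place (distance of lifter_foot from where it was at the start of the episode above 0.04 m).
It fails at once if the grate is raised by hand (angle between grate's own z axis and vertical above 0.04 rad and contact force between any of the fingers, the arm and grate above 1 N).
It fails at once if the grate is flung up or dropped (angular speed of grate above 1.5 rad/s).
It fails at once if a bystander is moved more than 30 mm, lifted or knocked over (distance of any of pot, jar, fork, marker, small_pot from where it was at the start of the episode above 0.03 m or angle between any of pot, jar, small_pot's own z axis and vertical above 0.4 rad).
It also fails if it takes over 48 s, if anything falls off the work surface, if the arm or the gripper's body presses on something with over 40 N, if the wrist force passes 120 N, or if a joint passes its speed limit or range.

## Working session

There is one attempt and no reset: what is moved stays moved. The work goes in short steps, Python scripts to look and compute and a shell command to move; the robot and the scene stay as the last step left them, time stands still between calls to the robot, and variables do not carry over. Pictures are saved under pics/ and viewed, about 8 in all and at most 12, crops included, and the job is handed in when it is done.

```bash
ls; mkdir -p pics
python3 - <<'E'
from bench import r
import cv2
for n in("side","top"):
    cv2.imwrite(f"pics/{n}0.png",r.get_image(n)); m=r.camera_model(n); print(n,m)
print(r.read_state())
E
```

```text
pics
side {'fx': 473.67638032437634, 'fy': 473.67638032437634, 'cx': 281.7418993080112, 'cy': 218.03482644867105, 'cam_to_world': array([[-0.95979159, -0.16427049,  0.22762978,  0.3281871 ],
       [-0.28071167,  0.55867072, -0.78044089,  0.96010832],
       [ 0.00103331, -0.81295894, -0.5823201 ,  0.80297837],
       [ 0.        ,  0.        ,  0.        ,  1.        ]])}
top {'fx': 456.80137157680673, 'fy': 456.80137157680673, 'cx': 271.99281826206305, 'cy': 214.33394313079296, 'cam_to_world': array([[-0.0145708 , -0.99779486,  0.06475419,  0.47729229],
       [-0.99982814,  0.01528165,  0.01049586,  0.05368766],
       [-0.01146226, -0.06459013, -0.99784605,  1.31898577],
       [ 0.        ,  0.        ,  0.        ,  1.        ]])}
{'time': 0.1, 'joint_positions': array([-1.47815574e+00,  3.26832493e-01, -1.93476446e-01,  1.05204205e+00,
        1.88621314e-05,  1.43659704e+00]), 'qd': array([ 0.00019231, -0.00158047,  0.00228199, -0.00101702,  0.00027503,
        0.00024929]), 'effort': array([-7.73538450e-04, -4.44241118e+01,  2.63036871e+01,  7.94324500e-03,
       -1.60977520e-04,  5.73499136e-06]), 'position': array([ 0.12366233, -0.53537275,  0.23060328]), 'tool_rot': array([-3.14136595e+00,  1.53816140e-03, -1.34395629e+00]), 'force': array([ 0.41569896,  0.74951402, -0.23257021]), 'wrist_torque': array([-0.00165813,  0.00017364, -0.00603158]), 'grip_width': 0.08535715382709926}
```

View pics/top0.png

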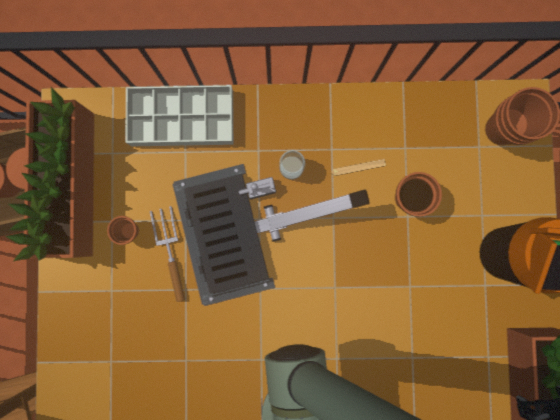

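View pics/side0.png

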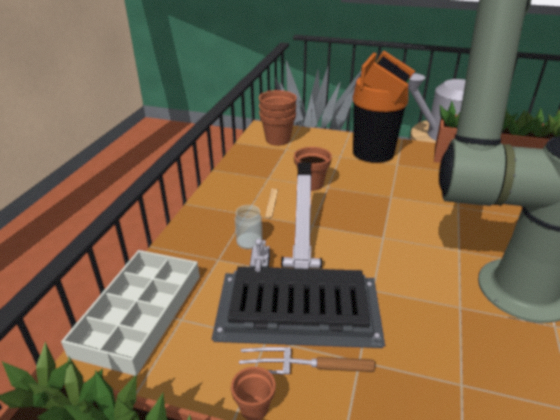

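The top view shows the gully at about (223,235) with its free edge to the right. The bolt is at (262,187), the lifter foot at (271,223), the handle end at (367,198), the jar at (291,163), the pot at (417,195) and the marker at (360,167). I'll zoom in on both views.

Run:
```python
import cv2
a=cv2.imread("pics/top0.png")[150:310,165:385]; b=cv2.imread("pics/side0.png")[150:350,210:390]
cv2.imwrite("pics/z1.png",cv2.resize(a,(770,560),interpolation=cv2.INTER_CUBIC))
cv2.imwrite("pics/z2.png",cv2.resize(b,(540,600),interpolation=cv2.INTER_CUBIC))
```

```text
(no output)
```

View pics/z1.png

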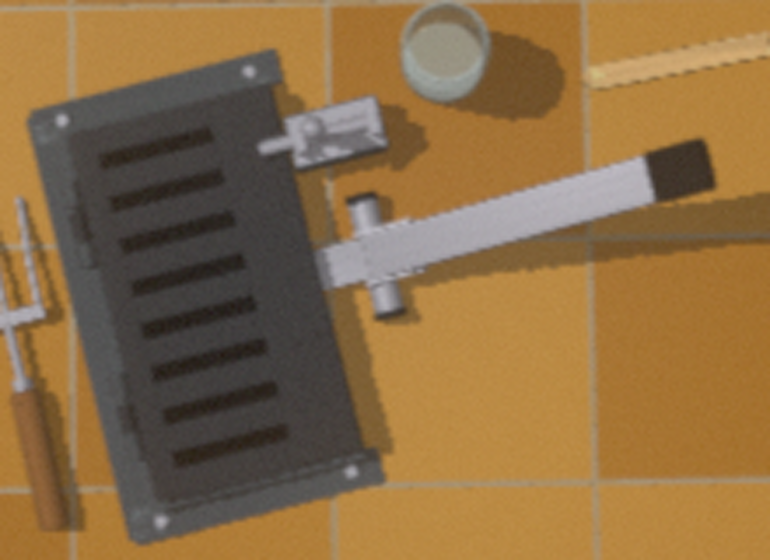

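View pics/z2.png

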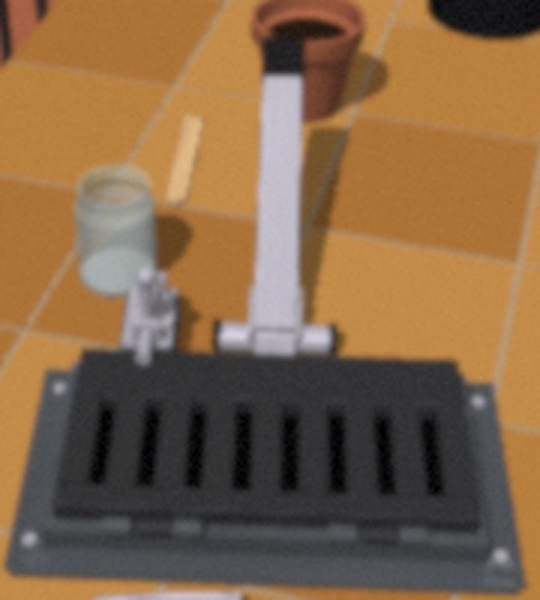

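The zooms show the frame corners in z1 at (278,50), (30,115), (135,543) and (384,478). The knob is at z1 (311,126) and z2 (147,272). The handle's end is at z1 (711,163), and the foot's bar runs from (363,197) to (391,314).

```bash
cat > h.py <<'E'
import numpy as np
from bench import r
def proj(n,P):
    m=r.camera_model(n);T=np.linalg.inv(m["cam_to_world"]);c=T[:3,:3]@np.array(P)+T[:3,3]
    return np.array([m["cx"]+m["fx"]*c[0]/c[2],m["cy"]+m["fy"]*c[1]/c[2]])
def back(n,u,v,z):
    m=r.camera_model(n);T=m["cam_to_world"]
    d=T[:3,:3]@[(u-m["cx"])/m["fx"],(v-m["cy"])/m["fy"],1];o=T[:3,3]
    return o+d*(z-o[2])/d[2]
z1=lambda u,v,z:back("top",165+u/3.5,150+v/3.5,z)
z2=lambda u,v,z:back("side",210+u/3,150+v/3,z)
E
python3 - <<'E'
from h import *
np.set_printoptions(precision=4,suppress=True)
C=[z1(*p,.022) for p in((278,50),(30,115),(135,543),(384,478))]
print(C,[np.linalg.norm(C[i]-C[i-1]) for i in range(4)])
c=np.mean(C,0); 
# gully x: either along corner0-3 ; y toward hinge (corners 1,2)
y=(C[1]-C[0]+C[2]-C[3]);y[2]=0;y/=np.linalg.norm(y)
x2=(C[0]-C[3]+C[1]-C[2]);x2/=np.linalg.norm(x2)
print("c",c,"yaw of y",np.arctan2(y[1],y[0]),"x",np.arctan2(x2[1],x2[0]))
for n,q in(("knob top",z1(311,126,.097)),("knob side",z2(147,272,.093)),("foot",z1(377,255,.02)),("end",z1(711,163,.161)),("blackstart",z1(650,179,.146)),("endside",z2(285,38,.161)),
 ("jar",z1(447,62,.05)),("jar top",z1(445,45,.1)),("pot",back("top",418,194,.108)),("mk",back("top",334,170,0)),("mk",back("top",385,162,0))):print(n,q)
E
```

```text
[array([0.7065, 0.1443, 0.022 ]), array([0.6561, 0.348 , 0.022 ]), array([0.3084, 0.2636, 0.022 ]), array([0.3575, 0.0626, 0.022 ])] [np.float64(0.35841262552382075), np.float64(0.2098517079737912), np.float64(0.35788347806049714), np.float64(0.20687363914836873)]
c [0.5071 0.2046 0.022 ] yaw of y 1.8117964145179493 x 0.2339502819266287
knob top [0.6338 0.1143 0.097 ]
knob side [0.632  0.1141 0.093 ]
foot [0.5372 0.0657 0.02  ]
end [ 0.5939 -0.1791  0.161 ]
blackstart [ 0.5843 -0.137   0.146 ]
endside [ 0.5913 -0.1724  0.161 ]
jar [0.6896 0.0071 0.05  ]
jar top [0.6944 0.0102 0.1   ]
pot [ 0.604  -0.3219  0.108 ]
mk [ 0.6893 -0.1146  0.    ]
mk [ 0.7103 -0.2632  0.    ]
```

```bash
python3 -m jog '[[[0,0,-8.5,0,0,0,-1],[0,0,-8.5,0,0,0,-1],[0,0,-8.5,0,0,0,-1],[0,0,-8.5,0,0,0,-1],[0,0,-8.5,0,0,0,-1],[0,0,-8.5,0,0,0,-1],[0,0,-8.5,0,0,0,-1],[0,0,-8.5,0,0,0,-1],[0,0,-8.5,0,0,0,-1],[0,0,-8.5,0,0,0,-1]]]' 40
python3 -m jog '[[[0,0,-5.6,0,0,0,-1],[0,0,0,3.6,-3.1,0,-1],[0,0,0,3.6,-3.1,0,-1],[0,0,0,3.6,-3.1,0,-1],[0,0,0,3.6,-3.1,0,-1],[0,0,0,3.6,-3.1,0,-1],[0,0,0,3.6,-3.1,0,-1],[0,0,0,3.6,-3.1,0,-1],[0,0,0,3.6,-3.1,0,-1],[0,0,0,3.6,-3.1,0,-1]]]'
python3 -m jog '[[[0,0,0,3.6,-3.1,0,-1],[0,0,0,3.6,-3.1,0,-1],[0,0,0,3.6,-3.1,0,-1],[0,0,0,3.6,-3.1,0,-1],[0,0,0,3.6,-3.1,0,-1],[0,0,0,3.6,-3.1,0,-1],[0,0,0,3.6,-3.1,0,-1],[0,0,0,3.6,-3.1,0,-1],[0,0,0,0,0,0,-1],[0,0,0,0,0,0,-1]]]'
```

```text
time: 1.1
position: [0.1236, -0.5356, 0.2308]
tool_rot: [-3.141, -0.0, 0.146]
force: [-0.5, 0.6, 0.3]
grip_width: -0.0
time: 2.1
position: [0.3737, -0.1867, 0.2313]
tool_rot: [3.141, -0.0, 0.237]
force: [0.6, -0.9, -0.6]
grip_width: -0.0001
time: 3.1
position: [0.5942, 0.1209, 0.2301]
tool_rot: [3.142, 0.002, 0.239]
force: [-0.2, -0.8, -0.2]
grip_width: -0.0002
```

```bash
python3 -m jog '[[[0,0,0,1.8,-1.5,0,-1],[0,0,0,1.8,-1.5,0,-1],[0,0,0,0,0,0,-1],[0,0,0,0,0,3,-1],[0,0,0,0,0,3,-1],[0,0,0,0,0,3,-1],[0,0,0,0,0,3,-1],[0,0,0,0,0,2,-1],[0,0,0,0,0,1.5,-1],[0,0,0,0,0,0,-1]]]'
python3 -m jog '[[[0,0,0,0,0.6,0,-1],[0,0,0,0,0.6,0,-1],[0,0,0,0,0.6,0,-1],[0,0,0,0,0.6,0,-1],[0,0,0,0,0.6,0,-1],[0,0,0,0,0.4,0,-1],[0,0,0,0,0.4,0,-1],[0,0,0,0,0.4,0,-1],[0,0,0,0,0.4,0,-1],[0,0,0,0,0,0,-1]]]'
python3 - <<'E'
from bench import r
import cv2
a=cv2.resize(r.get_image("top")[130:250,200:340],(560,480),interpolation=cv2.INTER_CUBIC);b=cv2.resize(r.get_image("side")[160:310,190:250+60],(384,480),interpolation=cv2.INTER_CUBIC)
cv2.imwrite("pics/p1.png",cv2.resize(cv2.hconcat([a,b]),(800,407)))
E
```

```text
time: 4.1
position: [0.6197, 0.1557, 0.0741]
tool_rot: [-3.141, 0.006, 0.235]
force: [-0.8, 0.4, 0.3]
grip_width: -0.0001
time: 5.1
position: [0.6336, 0.1124, 0.0762]
tool_rot: [3.141, 0.0, 0.237]
force: [0.5, 0.2, -0.5]
grip_width: 0.0001
```

View pics/p1.png

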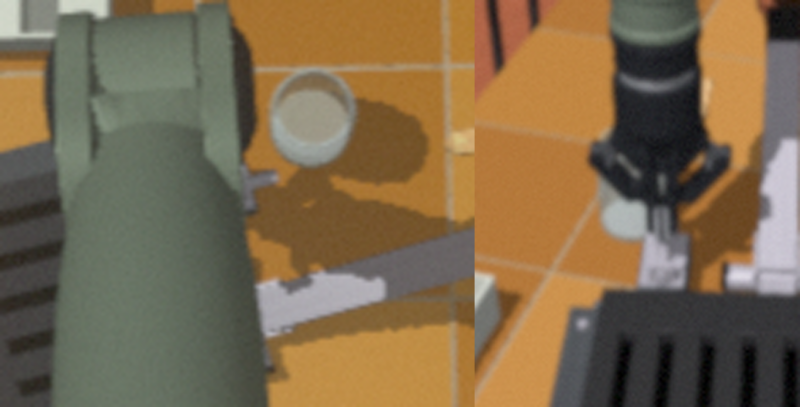

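The fingers are centred on the knob, and the rod's tail now sticks out behind the bracket at (262,180). I'll push on to the stop.

```bash
python3 -m jog '[[[0,0,0,0,0.2,0,-1],[0,0,0,0,0.2,0,-1],[0,0,0,0,0.2,0,-1],[0,0,0,0,0.1,0,-1],[0,0,0,0,0.1,0,-1],[0,0,0,0,0.1,0,-1],[0,0,0,0,0.1,0,-1],[0,0,0,0,0.1,0,-1],[0,0,0,0,0,0,-1],[0,0,0,0,0,0,-1]]]'
```

```text
time: 6.2
position: [0.6351, 0.1042, 0.076]
tool_rot: [-3.138, 0.001, 0.239]
force: [-2.7, 6.8, -1.2]
grip_width: 0.0006
```

```bash
python3 -m jog '[[[0,0,0,0,-0.8,0,-1],[0,0,0,0,-0.7,0,-1],[0,0,0,0,0,-4,-1],[0,0,0,0,0,-4,-1],[0,0,0,0,0,-4,-1],[0,0,0,0,0,-2.5,-1],[0,0,0,-1.6,3.6,0,-1],[0,0,0,-1.6,3.6,0,-1],[0,0,0,-1.6,3.6,0,-1],[0,0,0,-1.6,3.6,0,-1]]]'
python3 -m jog '[[[0,0,0,-1.6,3.6,0,-1],[0,0,0,-1.6,3.6,0,-1],[0,0,0,-0.8,3.6,0,-1],[0,0,0,0,0,0,-1],[0,0,0,0,0,0,-1],[0,0,0,0,0,0,-1],[0,0,0,0,0,1.5,-1],[0,0,0,0,0,1.5,-1],[0,0,0,0,0,1,-1],[0,0,0,0,0,0,-1]]]'
python3 - <<'E'
from bench import r
import cv2
a=r.get_image("top")[140:260,200:430];b=r.get_image("side")[60:320,190:390]
cv2.imwrite("pics/t2.png",a)
cv2.imwrite("pics/p2.png",cv2.hconcat([cv2.resize(a,(460,240)),cv2.resize(b,(300,390))[:240]]) if 0 else cv2.resize(b,(460,598),interpolation=cv2.INTER_CUBIC))
E
```

```text
time: 7.2
position: [0.6042, -0.0396, 0.2219]
tool_rot: [3.14, -0.001, 0.238]
force: [0.1, 1.0, 0.1]
grip_width: 0.0001
time: 8.2
position: [0.5898, -0.1509, 0.1798]
tool_rot: [-3.14, 0.002, 0.239]
force: [1.0, 0.2, -0.2]
grip_width: -0.0001
```

View pics/p2.png

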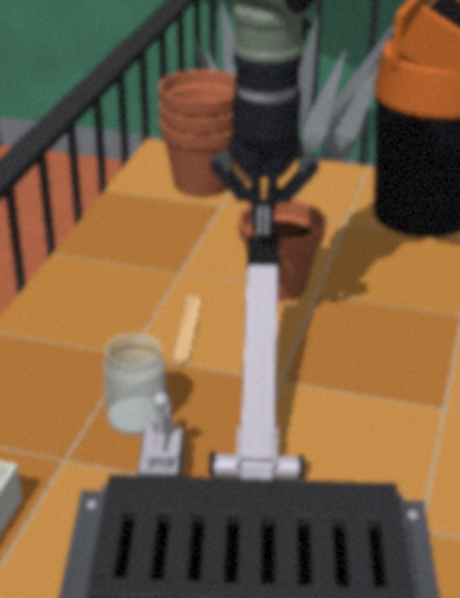

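The bolt's rod is clear of the grate and the knob stands back at (160,400). The fingertips are centred above the black handle end at (262,238). Now I'll press along the arc.

```bash
python3 -m jog '[[[0,0,0,0,0,0.4,-1],[0,0,0,0,0,0.4,-1],[0,0,0,0,0,0.4,-1],[0,0,0,0,0,0.3,-1],[0,0,0,0,0.1,0.3,-1],[0,0,0,0,0.1,0.3,-1],[0,0,0,0,0.2,0.3,-1],[0,0,0,0,0.2,0.3,-1],[0,0,0,0,0.2,0.3,-1],[0,0,0,0,0,0,-1]]]'
python3 -c "
from bench import r;s=r.read_state();print(s['position'],s['force'],s['wrist_torque'])"
```

```text
time: 9.3
position: [0.5927, -0.1598, 0.1523]
tool_rot: [-3.141, -0.001, 0.237]
force: [-2.4, 2.9, 8.9]
grip_width: 0.0001
[ 0.59273603 -0.15984927  0.15228242] [-2.39661264  2.89529115  8.91202117] [ 0.58395413  0.52172926 -0.03577647]
```

```bash
python3 -m jog '[[[0,0,0,0,0.25,0.4,-1],[0,0,0,0,0.25,0.45,-1],[0,0,0,0,0.25,0.45,-1],[0,0,0,0,0.25,0.5,-1],[0,0,0,0,0.2,0.5,-1],[0,0,0,0,0.2,0.5,-1],[0,0,0,0,0.2,0.5,-1],[0,0,0,0,0.2,0.5,-1],[0,0,0,0,0.2,0.5,-1],[0,0,0,0,0,0,-1]]]'
python3 - <<'E'
from bench import r
import cv2
a=r.get_image("top")[140:310,160:450];b=r.get_image("side")[90:350,190:390]
cv2.imwrite("pics/p3.png",cv2.hconcat([cv2.resize(a,(400,235)),cv2.resize(b,(400,520))[285:]]) if 0 else cv2.resize(b,(460,598),interpolation=cv2.INTER_CUBIC))
E
```

```text
time: 10.3
position: [0.598, -0.1812, 0.1096]
tool_rot: [3.138, -0.001, 0.236]
force: [-2.0, -1.7, 7.8]
grip_width: -0.0002
```

View pics/p3.png

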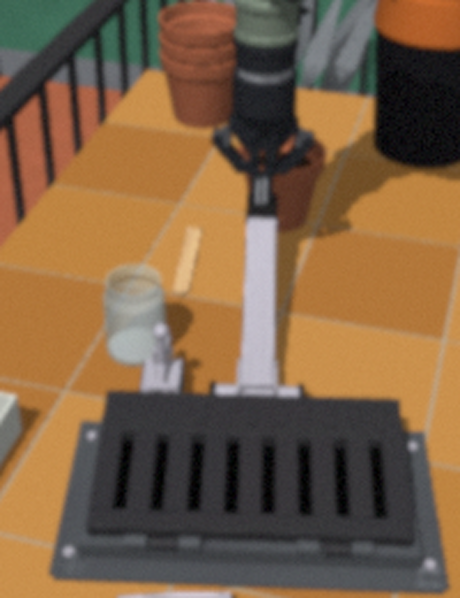

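The grate is rising, the fingers are still on the handle end at (262,195), and the pot is undisturbed at (300,185). I'll continue.

```bash
python3 -m jog '[[[0,0,0,0,0.15,0.45,-1],[0,0,0,0,0.15,0.5,-1],[0,0,0,0,0.15,0.5,-1],[0,0,0,0,0.1,0.5,-1],[0,0,0,0,0.1,0.5,-1],[0,0,0,0,0.1,0.5,-1],[0,0,0,0,0.1,0.5,-1],[0,0,0,0,0.1,0.5,-1],[0,0,0,0,0.1,0.4,-1],[0,0,0,0,0,0,-1]]]'
python3 -m jog '[[[0,0,0,0,0.05,0.35,-1],[0,0,0,0,0.05,0.35,-1],[0,0,0,0,0.05,0.3,-1],[0,0,0,0,0.05,0.3,-1],[0,0,0,0,0,0.3,-1],[0,0,0,0,0,0.3,-1],[0,0,0,0,0,0.2,-1],[0,0,0,0,0,0,-1],[0,0,0,0,0,0,-1],[0,0,0,0,0,0,-1]]]'
python3 - <<'E'
from bench import r
import cv2
b=r.get_image("side")[90:350,190:390];a=r.get_image("top")
cv2.imwrite("pics/t4.png",a)
cv2.imwrite("pics/p4.png",cv2.resize(b,(460,598),interpolation=cv2.INTER_CUBIC))
print(r.read_state()["position"])
E
```

```text
time: 11.4
position: [0.6019, -0.1935, 0.0669]
tool_rot: [3.134, -0.003, 0.235]
force: [-0.1, -4.8, 7.4]
grip_width: -0.0004
time: 12.4
position: [0.6028, -0.1955, 0.0462]
tool_rot: [3.134, -0.003, 0.236]
force: [0.5, -6.8, 8.1]
grip_width: 0.0002
[ 0.60274233 -0.1955316   0.04622844]
```

View pics/p4.png

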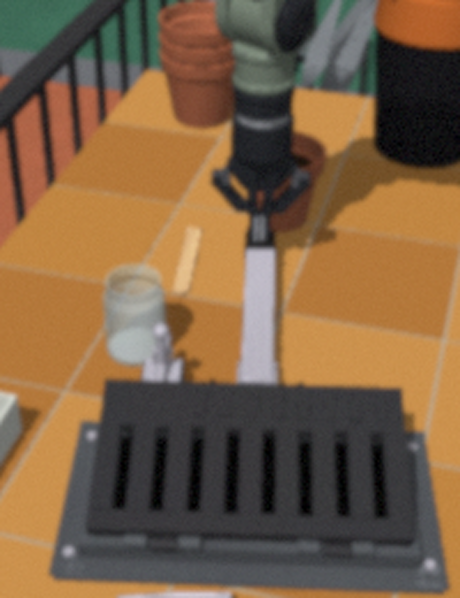

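The grate's free edge stands well up, with its corners at (107,381) and (401,391), and the bystanders look unmoved. I'll compute the tilt and check whether the bystanders or foot have drifted.

Run:
```python
from h import *
from scipy.optimize import least_squares
import cv2
def corner(p,sx,t):
    cx,cy,yaw=p; X=sx*.152; y=.088-.173*np.cos(t)-.016*np.sin(-t)*-1*-1; z=.022+.173*np.sin(t)+.016*np.cos(t)
    # top face offset along own z after tilt (free edge up => own z leans to +y)
    y=.088-.173*np.cos(t)+.016*np.sin(t)
    return [cx+X*np.cos(yaw)-y*np.sin(yaw),cy+X*np.sin(yaw)+y*np.cos(yaw),z]
s0=[np.array([210+u/3,150+v/3]) for u,v in((85,352),(457,363))]
s1=[np.array([190+u/2.3,90+v/2.3]) for u,v in((107,381),(401,391))]
t0=[np.array([165+u/3.5,150+v/3.5]) for u,v in((270,83),(366,455))]
c0=np.array([.5071,.2046,.236])
# in the side view the left corner is gully +x
f=lambda q:np.concatenate([proj("side",corner(q[:3],s,0))-a for s,a in zip((1,-1),s0)]+[proj("top",corner(q[:3],s,0))-a for s,a in zip((1,-1),t0)]+[proj("side",corner(q[:3],s,q[3]))-a for s,a in zip((1,-1),s1)])
q=least_squares(f,[*c0,.2]);print(q.x,q.fun.round(1))
d=cv2.absdiff(cv2.imread("pics/top0.png"),cv2.imread("pics/t4.png")).max(2)
for n,(x0,x1,y0,y1) in dict(jar=(275,310,148,185),marker=(328,390,155,180),spot=(105,140,215,245),fork=(145,190,205,303)).items():print(n,d[y0:y1,x0:x1].mean(),(d[y0:y1,x0:x1]>50).sum())
```

```text
[0.50712677 0.20030511 0.23909196 0.2030711 ] [-0.6 -2.3  0.8 -2.1 -1.3  0.7 -1.9 -0.8  0.1  0.3  0.6 -0.2]
jar 14.087258687258688 42
marker 33.821935483870966 357
spot 8.707619047619048 0
fork 11.400680272108843 0
```

```bash
python3 -m jog '[[[0,0,0,0,0.1,0.1,-1],[0,0,0,0,0.1,0.1,-1],[0,0,0,0,0.1,0.1,-1],[0,0,0,0,0.1,0.1,-1],[0,0,0,0,0.05,0.2,-1],[0,0,0,0,0,0.2,-1],[0,0,0,0,0,0.1,-1],[0,0,0,0,0,0,-1],[0,0,0,0,0,0,-1],[0,0,0,0,0,0,-1]]]'
python3 - <<'E'
from bench import r
import cv2
b=r.get_image("side")[90:350,190:390];a=r.get_image("top")[140:310,165:450]
cv2.imwrite("pics/p5.png",cv2.hconcat([cv2.resize(b,(460,598),interpolation=cv2.INTER_CUBIC)[:,:],cv2.copyMakeBorder(cv2.resize(a,(340,203),interpolation=cv2.INTER_CUBIC),0,395,0,0,cv2.BORDER_CONSTANT)]))
s=r.read_state();print(s["position"],s["force"])
E
```

```text
time: 13.5
position: [0.6029, -0.1972, 0.0364]
tool_rot: [3.139, -0.003, 0.237]
force: [0.6, 0.2, 7.8]
grip_width: 0.0002
[ 0.60286457 -0.19722038  0.03638896] [ 0.25405647 -0.87805012  6.18380361]
```

View pics/p5.png

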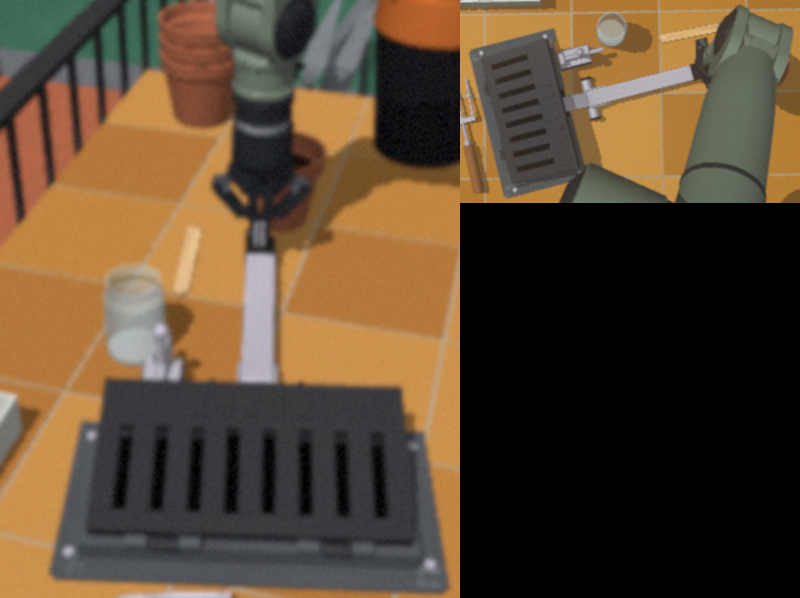

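The fingers are on the handle end at (260,232) and the free edge is at about row 380. The bystanders are in place, and the foot in the top inset is at (591,99). I'll measure the edge rise at sub-pixel level.

Run:
```python
from h import *
import cv2
from scipy.optimize import brentq
A=cv2.imread("pics/side0.png");B=r.get_image("side");T=r.get_image("top")
cv2.imwrite("pics/s5.png",B);cv2.imwrite("pics/t5.png",T)
g=lambda I:cv2.cvtColor(I,cv2.COLOR_BGR2GRAY).astype(float)
def edge(I,u):
    c=g(I)[:,u-1:u+2].mean(1); d=np.diff(cv2.GaussianBlur(c.reshape(-1,1),(1,5),0).ravel())
    k=235+np.argmin(d[235:285]); return k+.5, d[k]
for u in(242,248,325,335,345,355):print(u,edge(A,u),edge(B,u))
c=np.array([.5071,.2025]);yaw=.237
def P(X,t):
    y=.088-.173*np.cos(t)+.016*np.sin(t);z=.022+.173*np.sin(t)+.016*np.cos(t)
    return [c[0]+X*np.cos(yaw)-y*np.sin(yaw),c[1]+X*np.sin(yaw)+y*np.cos(yaw),z]
for X in(.12,-.1):print(X,[proj("side",P(X,t)).round(1) for t in(0,.15,.2,.23,.26)])
# foot shift and handle, top view: template of foot bar
a=g(cv2.imread("pics/top0.png")).astype(np.float32)
for nm,(y0,y1,x0,x1) in dict(footlow=(228,244,266,284),foothigh=(203,214,262,276),jar=(148,182,276,308),marker=(156,178,330,350),fork=(205,303,148,190),spot=(215,245,106,140)).items():
    t=a[y0:y1,x0:x1];m=cv2.matchTemplate(g(T).astype(np.float32),t,cv2.TM_CCOEFF_NORMED)
    w=m[y0-8:y0+9,x0-8:x0+9];k=np.unravel_index(w.argmax(),w.shape);print(nm,"dv,du",k[0]-8,k[1]-8,w.max().round(2))
```

```text
242 (np.float64(266.5), np.float64(-22.625000000000014)) (np.float64(254.5), np.float64(-19.5))
248 (np.float64(266.5), np.float64(-20.916666666666686)) (np.float64(254.5), np.float64(-18.854166666666657))
325 (np.float64(268.5), np.float64(-23.270833333333314)) (np.float64(256.5), np.float64(-24.08333333333333))
335 (np.float64(268.5), np.float64(-23.541666666666657)) (np.float64(257.5), np.float64(-23.1875))
345 (np.float64(269.5), np.float64(-25.83333333333333)) (np.float64(257.5), np.float64(-25.624999999999986))
355 (np.float64(269.5), np.float64(-24.583333333333343)) (np.float64(257.5), np.float64(-25.14583333333333))
0.12 [array([250.6, 265.9]), array([250., 259.]), array([249.8, 257. ]), array([249.6, 255.8]), array([249.5, 254.7])]
-0.1 [array([341.5, 268.9]), array([342.4, 262. ]), array([342.7, 259.9]), array([342.9, 258.8]), array([343.1, 257.6])]
footlow dv,du -1 2 0.75
foothigh dv,du -1 2 0.89
jar dv,du 0 0 0.96
marker dv,du 0 0 0.99
fork dv,du 0 0 1.0
spot dv,du 0 0 0.99
```

The free edge has risen 12 px in the side view, a tilt of about 0.26–0.28 rad. I'll do one still call to confirm it's at rest, then hand in.

```bash
python3 -m jog '[[[0,0,0,0,0,0,-1],[0,0,0,0,0,0,-1],[0,0,0,0,0,0,-1],[0,0,0,0,0,0,-1],[0,0,0,0,0,0,-1],[0,0,0,0,0,0,-1],[0,0,0,0,0,0,-1],[0,0,0,0,0,0,-1],[0,0,0,0,0,0,-1],[0,0,0,0,0,0,-1]]]'
python3 - <<'E'
from bench import r
import cv2,numpy as np
B=r.get_image("side");print(cv2.absdiff(B,cv2.imread("pics/s5.png"))[90:350,190:390].max(), r.read_state()["force"])
print(r.sign_off())
E
```

```text
time: 14.7
position: [0.6029, -0.1972, 0.0364]
tool_rot: [3.139, -0.003, 0.237]
force: [-0.6, 0.9, 7.1]
grip_width: -0.0001
23 [-0.66815067 -0.40745393  7.06923814]
the job is handed in; nothing more can be done
None
```

I slid the bolt back to its stop, pressed the lifter's long end down, and handed the job in at about 14.7 s with the fingers still holding it. The grate's free edge stands about 45–48 mm up by the side camera; no verdict was reported.

- **Bolt:** I pushed the knob with the shut fingers until the resistance rose to about 7 N, well above the 2 N of friction. By then it had travelled about 30 of the 32 mm. A later picture showed the rod clear of the grate.
- **Grate:** its free edge rose 12 pixels in the final side view, which gives a tilt of about 0.26–0.28 rad. An earlier, cruder fit, taken before the last 10 mm of pressing, gave about 0.20 rad. The last picture was the deciding check.
- **Hold:** the fingers press with about 7 N, and nothing moved during a full still second before handing in.
- **Lifter foot:** it appears to have slipped about 5–7 mm outward, against a limit of 40 mm. I saw no sign of it lifting, but I did not measure its height.
- **Bystanders:** template matching found no shift in the jar, marker, fork or small pot. The pot I judged only by eye, and it looked unmoved.

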